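# Key the centrifuge rotor onto its spindle and shut the lid

## Task

Put the microtube centrifuge back into service: set the loose rotor on the spindle and turn it under a light touch, never forcing it, until its keys drop into the keyways and it sits fully home. Then shut the lid gently and leave the things standing around undisturbed.

Things in the scene. Friction and masses are not known exactly. Their poses are not given: they have to be found in the camera images.
- centrifuge: small white microtube centrifuge: a fixed housing 200 mm deep, 156 mm wide, 109 mm high, with a sloping front panel and a round open well 120 mm across in its top. Origin: under the spindle axis at bench height; x points to the back (hinge side), z up
- spindle_tip (a point): top of the steel spindle that stands upright in the middle of the well, on its axis, 81 mm above the bench: a pilot pin 12 mm across and 30 mm long, its top 7 mm coned to 5 mm
- collar_top (a point): on the spindle axis, level with the flat top of the collar (40 mm across) under the pilot pin. 4 radial keyways, 7.2 mm wide, 9 mm deep, 90 degrees apart, cut it; their angle differs each time and is not measured. Motor magnets hold the spindle with 0.09 N m: keys that slide lightly on the collar leave it standing; pressed by more than about 8 N it may turn along, and the keys find no keyway
- rotor_center (a point): loose aluminium rotor, about 0.28 kg, 84 mm across, 66 mm high, standing upright on the bench; this point is on its axis half-way up, 33 mm above its underside. Ten tube places in a dished deck, up to 33 mm above the underside, surround the knob. Keys on the collar's top: this point is 81 mm above the bench; fully home, 7 mm lower: 74 mm
- rotor_knob (a point): on the axis of the rotor's round carrying knob, 56 mm above the underside; the knob is 24 to 26 mm across and reaches from the deck to 66 mm above the underside. Grip it here from above
- rotor_base (a point): centre of the rotor's underside. A recess 45 mm across and 10 mm deep holds 4 radial keys, 5 mm wide, along this point's x and y axes (both ways), lower faces 3 mm above the underside; from its ceiling a bore 14 mm across runs up to 44 mm and takes the pilot pin
- lid (a joint): flat white lid with a round clear window, 174 mm from hinge to free edge, 154 mm wide, 10 mm thick. 0 is shut (flat); it starts at 1.8 to 2.05 rad, leaning back beyond upright (1.57). A friction hinge (0.26 N m) holds it at any angle: push it over from behind, then press it down. A rotor that is not home keeps it from shutting
- lid_edge (a point): middle of the lid's free edge, on its outer face (upper face when shut, rear face when open); 174 mm from the hinge line and 5 mm outside it
- lid_hinge (a point): middle of the lid's hinge line, 90 mm behind the spindle axis and 115 mm above the bench; the line runs along the centrifuge's y
- micro_rack: bystander: clear plastic rack of empty microtubes, 85 x 103 x 54 mm; origin at the centre of its underside
- bottle: bystander: white reagent bottle with a dark screw cap, 54 mm across, 105 mm high; origin at the centre of its underside
- bench_timer: bystander: white wedge-shaped bench timer with a blue knob, 51 x 64 x 57 mm; origin at the centre of its underside
There are look-alikes about, which are no part of the job. What is shaped like the part that bears rotor_center but orange is not meant.

How it is judged:
On the way, in this order (a step that is already met when the one before it is completed fails the run):
1. the rotor sits fully home on the spindle, its keys down in the keyways (horizontal distance between rotor_center and spindle_tip below 0.004 m and z of rotor_center in the frame of centrifuge below 0.0765 m and angle between rotor_center's own z axis and vertical below 0.06 rad), for 0.2 s.
2. the lid is shut (value of joint lid below 0.025 rad), for 0.2 s.
At the end, for the whole second after the job is handed in: the rotor is fully home on the spindle (axes within 4 mm, height within 2.5 mm of fully home, so its keys are down in the keyways, upright within 0.06 rad) and the lid is shut within 0.025 rad (all of step 1 and value of joint lid below 0.025 rad); the robot touches nothing.
It fails at once if something presses or knocks on the centrifuge, its spindle or its lid with more than 40 N (contact force between centrifuge and anything else above 40 N).
It fails at once if the tube rack, the bottle or the timer is shifted by more than 20 mm (distance of any of micro_rack, bottle, bench_timer from where it was at the start of the episode above 0.02 m).
It also fails if it takes over 72 s, if anything falls off the work surface, if the arm or the gripper's body presses on something with over 40 N, if the wrist force passes 120 N, or if a joint passes its speed limit or range.

## Robot

A 7-joint arm with a two-finger parallel gripper is mounted at the origin on a cart in front of the work surface, level with it; the furniture and walls round the work are solid. World frame = base frame: x ahead of the robot, y to its left, z up, the work surface at z = 0. Lengths are in m, angles in rad, forces in N, time in s.
With the tool pointing down it reaches from about 0.425 to 0.925 m from the base axis. Payload 6.8 kg.
Tool frame: the origin (TCP) lies on the centre line of the jaws, within the pads' length; the fingertips stand 25 mm ahead of it and the grasp point (between the pads) lies 6 mm ahead of it; z points along the fingers, y is the line along which they close (so a half turn about z gives the same grasp; the last joint's range is limited). The gripper opens to 85 mm and grips with 20 to 120 N. Pads are 22 mm wide; open, the fingers measure 114 mm over their backs; the gripper's body (76 mm by 85 mm) begins 54 mm behind the grasp point. The pads swing forward as they close: fully open they stand 13 mm farther back than shut.
Start: joints at [-1.401, 0.477, 0.022, 1.555, -0.011, 1.109, -0.083], TCP at [0.185, 0.649, 0.256] pointing down, gripper open.
Joint ranges: [-2.96, 2.96], [-0.34, 2.1], [-1.41, 1.46], [0.24, 2.44], [-1.37, 4.51], [0.17, 1.92], [-2.96, 2.96]. Speed limits (rad/s): [2.39, 2.39, 3.14, 3.14, 3.14, 3.14, 3.14].

## Interface

Orientations are given as a rotation vector (axis times angle).
In Python, from bench import telemetry, grab_frame, job gives the robot as it stands.
- The arm moves only by the tool apply_moves, never from a script. Its argument "rows" is a list of rows, each a list of 2 entries, a list of its own where there are three numbers: the shift along the tool's x, y, z each as a share of 250 mm, from -1 to 1, then the turn, a rotation vector about the tool's x, y, z each as a share of pi rad, from -1 to 1. A call has 1 to 10 rows; each row is the pose to reach, as a shift and turn from the pose commanded when the call began, along the tool's axes at that moment, turning the shorter way round; what a row does not reach only later rows make up. A row lasts 1/8 s, in which the tool goes at most 62.5 mm and 10.7 degrees, less where a joint would pass 70% of its speed; a pose out of reach is approached as far as the arm can. A call with a number of a shift or a turn outside -1 to 1 is refused whole. A call with a gripper value outside its range is refused whole. "jaw" is the gripper's target within -1 to 1 (fully open at 1, half-way at 0, shut at -1), set as the call begins (left out, the last holds). The fingers move at their own pace and stop on an object; "newtons" is the grip in N (left out, the last holds). Time passes only in rows, so rows that repeat a pose let the fingers close. It gives the time, the measured TCP pose, the force, the opening and the grip force at its end, in the units of the state.
- telemetry.get_obs(): the state, without advancing time (a new reading comes with each control period).
- grab_frame(name): name is "side" or "top"; returns a dict with "frame" (480x640x3 uint8, red, green, blue), "vertical_fov" (degrees; the focal length in pixels is half the picture's height over the tangent of half this angle, whatever the lens; pixels are square), "cx", "cy" (the principal point, pixels), "k1" (the pictures are not rectified: a ray, as slopes to the right and down, at radius r is drawn at 1 + k1 r^2 times it, then the intrinsics apply), "origin" and "attitude" of the camera in the world. Camera axes: x right, y up, looking along -z (the intrinsics and any distortion apply to the point x, -y, -z); pixel columns grow to the right and rows downward; lengths in m; the calibration is good to about 2 mm. A picture is of the moment at which its call begins. There is no depth.
- job.hand_in(): hands the job in; it is judged then, once.
The state is a dict: "clock": time; "joints": joint angles; "qvel": joint speeds; "tau": joint torques, N m; "tcp_pos": TCP position; "orientation": TCP orientation; "contact_force": force on the tool from outside, world axes, zero at the start; "moment": the same for the moment, N m; "grip_width": finger opening in m; "gripper_force": force on a finger pad.
Only numpy, scipy, OpenCV 4.12 (cv2) and the standard library are available. Lean on these libraries where they do the work, as an engineer would, in place of code of your own. Each camera call takes 0.05 s, during which the arm holds its last target. There are 200 camera calls.

## Working session

There is one attempt and no reset: what is moved stays moved. The work goes in short steps, Python scripts to look and compute and a tool call to move; the robot and the scene stay as the last step left them, time stands still between calls to the robot, and variables do not carry over. Pictures are saved under pics/ and viewed, at most 10 in all, crops included, and the job is handed in when it is done.

Besides the shell and the picture viewer there is one more tool, called after "Emit:" by a JSON object that holds its "fn" and its "kwargs". apply_moves: Moves the arm, as the interface text tells. Its arguments: {"type":"object","properties":{"rows":{"type":"array"},"jaw":{"type":"number"},"newtons":{"type":"number"}},"required":["rows"]}

```bash
mkdir -p pics
cat > h.py <<'E'
import numpy as np, cv2
from scipy.spatial.transform import Rotation as R
from bench import telemetry, grab_frame, job
def cam(n,save=None):
    d=grab_frame(n)
    if save: cv2.imwrite('pics/'+save,d['frame'][:,:,::-1])
    return d
def att(d):
    a=np.array(d['attitude'],float)
    if a.shape==(3,3): return a
    return R.from_rotvec(a).as_matrix() if a.size==3 else R.from_quat(a).as_matrix()
def K(d):
    f=240/np.tan(np.radians(d['vertical_fov'])/2)
    return np.array([[f,0,d['cx']],[0,f,d['cy']],[0,0,1.]])
def ray(d,u,v):
    k=K(d); p=np.array([(u-k[0,2])/k[0,0],(v-k[1,2])/k[0,0]]); q=p.copy()
    for _ in range(30): q=p/(1+d['k1']*(q@q))
    w=att(d)@np.array([q[0],-q[1],-1]); return np.array(d['origin']),w
def atz(d,u,v,z):
    o,w=ray(d,u,v); return o+w*(z-o[2])/w[2]
def proj(d,P):
    c=att(d).T@(np.array(P,float)-np.array(d['origin'])); x,y=c[0]/-c[2],-c[1]/-c[2]
    s=1+d['k1']*(x*x+y*y); k=K(d); return np.array([k[0,0]*x*s+k[0,2],k[0,0]*y*s+k[1,2]])
E
python3 - <<'E'
from h import *
for n in('side','top'):
    d=cam(n,n+'0.png'); print(n,{k:v for k,v in d.items() if k!='frame'})
print(telemetry.get_obs())
E
```

```text
side {'vertical_fov': 51.114096873969785, 'cx': 320.2718949482409, 'cy': 240.3415351352147, 'k1': 0.01922341721218044, 'origin': array([ 0.14725394, -0.75496028,  0.8874819 ]), 'attitude': array([ 0.8190418 , -0.19640436, -0.44013364])}
top {'vertical_fov': 45.23301898921711, 'cx': 316.8372079027021, 'cy': 231.3392006301159, 'k1': -0.11439180284363659, 'origin': array([0.27197549, 0.02523328, 1.42558693]), 'attitude': array([ 0.16313167, -0.17017365, -1.62226431])}
{'clock': 0.1, 'joints': array([-1.40107881,  0.47772577,  0.02234145,  1.55630693, -0.0114843 ,
        1.10930347, -0.08308269]), 'qvel': array([ 0.00089256, -0.00238513, -0.00046633, -0.00077006,  0.00014566,
       -0.00190762, -0.00040995]), 'tau': array([ 4.41638811e-03, -5.97763002e+01,  1.61371440e+00, -2.81954527e+01,
        1.28452064e-02,  4.99392656e-03, -7.03993408e-06]), 'tcp_pos': array([0.18500362, 0.64866168, 0.25543658]), 'orientation': array([-4.34908192e-01, -3.11124807e+00,  2.53293798e-03]), 'contact_force': array([-0.41304735,  0.50833194, -0.46599102]), 'moment': array([-0.00041969,  0.06185404, -0.03194861]), 'gripper_force': 0.0, 'grip_width': 0.08530613727150152}
```

View pics/top0.png

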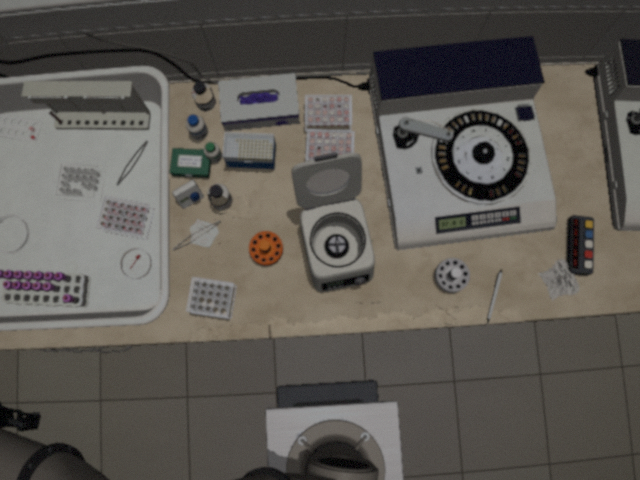

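View pics/side0.png

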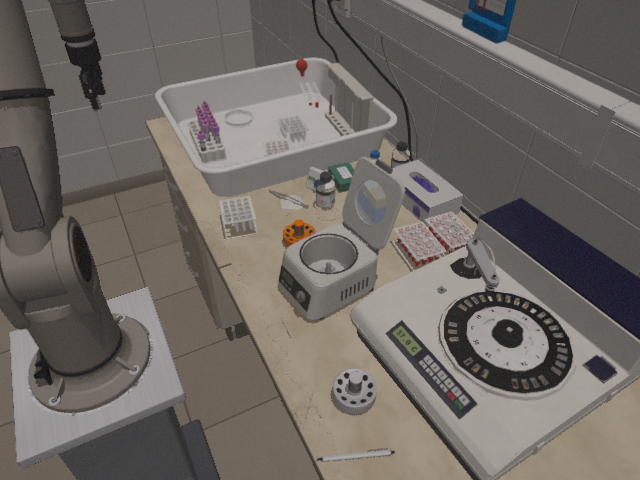

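Candidates for the rotor are the grey/aluminium one at top (451,276) / side (354,390), and the orange one at top (266,248) / side (298,233). The grey one fits because orange is excluded. I'll confirm it in an enlarged montage.

Run:
```python
from h import *
t=cv2.imread('pics/top0.png'); s=cv2.imread('pics/side0.png')
def c(im,x,y,w,h): return cv2.resize(im[y:y+h,x:x+w],(400,300),interpolation=cv2.INTER_CUBIC)
m=np.vstack([np.hstack([c(t,421,254,60,45),c(s,314,360,80,60)]),np.hstack([c(t,277,180,128,96)[:,:],c(s,270,180,128,96)])])
m=np.vstack([np.hstack([c(t,421,254,60,45),c(s,314,360,80,60)]),np.hstack([c(t,297,208,80,60),c(s,270,220,120,90)])])
cv2.imwrite('pics/m1.png',m)
```

```text
(no output)
```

View pics/m1.png

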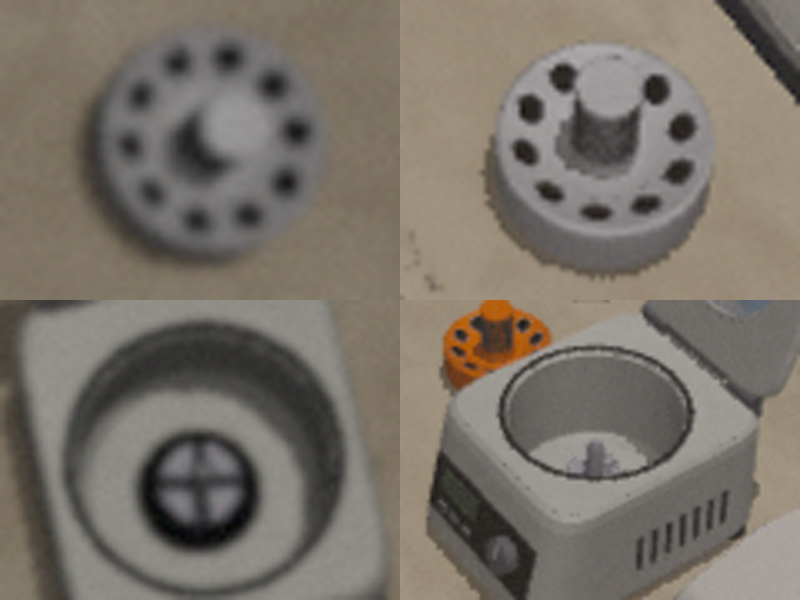

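The montage confirms the grey rotor: knob top at about top (456,272.8) / side (356,377.4). The collar cross is centred at about top (337,245), with the spindle tip near side (328.8,263.5).

Run:
```python
from h import *
t=cam('top');s=cam('side')
np.set_printoptions(precision=4,suppress=True)
print('knob',atz(t,455.95,272.75,.066),atz(s,356,377.4,.066),'rim',atz(t,452.5,275,.033))
print('well',atz(t,338,239.5,.109),atz(s,328.8,254,.109))
print('collar',atz(t,337,245,.051),'tip',atz(s,328.8,263.5,.081))
# keyway direction
for a,b in(((155,487),(245,482)),((200,440),(202,535))):
    p=[atz(t,297+x/5,208+(y-300)/5,.051) for x,y in(a,b)]
    d=p[1]-p[0]; print('keyway',np.degrees(np.arctan2(d[1],d[0])))
# hole angles
c=atz(t,455.95,272.75,.066)
for x,y in((228,58),(273,85),(297,130),(287,182),(249,215),(197,218),(152,192),(130,145),(140,95),(179,62)):
    p=atz(t,421+x/6.667,254+y/6.667,.033)-c; print(np.degrees(np.arctan2(p[1],p[0])).round(1),np.hypot(p[0],p[1]).round(4),end=' ')
# lid: free edge corners in top (292,165)-(360,153)
print()
for x,y in((292,166),(360,154)): print(atz(t,x,y,.27))
# fit well rim: sample circle proj
for c in (atz(t,338,239.5,.109),):
    print(proj(t,c),proj(s,c))
```

```text
knob [ 0.4417 -0.3158  0.066 ] [ 0.4447 -0.3169  0.066 ] rim [ 0.4408 -0.315   0.033 ]
well [ 0.5308 -0.037   0.109 ] [ 0.5325 -0.0375  0.109 ]
collar [ 0.5287 -0.0364  0.051 ] tip [ 0.5319 -0.0394  0.081 ]
keyway -90.11285417437377
keyway 177.45593642446093
-17.3 0.0304 -54.0 0.0306 -88.6 0.0319 -124.8 0.0318 -159.9 0.0312 163.6 0.0304 127.5 0.0306 91.6 0.0307 55.4 0.0305 18.1 0.0302 
[0.6622 0.0569 0.27  ]
[ 0.6806 -0.0881  0.27  ]
[338.  239.5] [327.9998 254.1014]
```

```bash
cat >> h.py <<'E'
def rel(wps,yaws=None,start=None):
    """wps: world TCP targets; yaws: az of tool y (deg), tool down. prints shares per waypoint, chained calls"""
    o=telemetry.get_obs()
    p=np.array(o['tcp_pos']); M=R.from_rotvec(o['orientation'])
    for i,w in enumerate(wps):
        if yaws is None or yaws[i] is None: T=M
        else:
            a=np.radians(yaws[i]); y=np.array([np.cos(a),np.sin(a),0]); z=np.array([0,0,-1.]); x=np.cross(y,z)
            T=R.from_matrix(np.c_[x,y,z])
        d=M.inv().apply(np.array(w)-p)/.25; r=(M.inv()*T).as_rotvec()/np.pi
        print('shift',d.round(4).tolist(),'turn',r.round(4).tolist(),'mm',np.round(np.linalg.norm(d)*250),'deg',np.round(np.linalg.norm(r)*180,1))
        p=np.array(w);M=T
def st():
    o=telemetry.get_obs(); M=R.from_rotvec(o['orientation']).as_matrix()
    print(round(o['clock'],2),'tcp',o['tcp_pos'].round(4),'yaw',np.degrees(np.arctan2(M[1,1],M[0,1])).round(1),'tilt',np.degrees(np.arccos(-M[2,2])).round(2),'F',o['contact_force'].round(2),'w',round(o['grip_width'],4),o['gripper_force'],'q',o['joints'].round(2))
E
python3 - <<'E'
from h import *
st()
rel([(.39,.46,.34),(.49,.23,.34),(.48,0,.34),(.4425,-.22,.25),(.4425,-.316,.16)],[50,25,0,-35.5,-35.5])
E
```

```text
0.2 tcp [0.185  0.6488 0.2557] yaw 74.1 tilt 0.06 F [0.47 0.48 0.15] w 0.0851 0.0 q [-1.4   0.48  0.02  1.56 -0.01  1.11 -0.08]
shift [-0.9956, -0.5018, -0.3366] turn [-0.0003, 0.0001, 0.1338] mm 291.0 deg 24.1
shift [-0.8978, -0.4476, 0.0] turn [0.0, 0.0, 0.1389] mm 251.0 deg 25.0
shift [-0.8169, -0.4251, 0.0] turn [0.0, 0.0, 0.1389] mm 230.0 deg 25.0
shift [-0.88, -0.15, 0.36] turn [0.0, 0.0, 0.1972] mm 241.0 deg 35.5
shift [-0.3126, 0.223, 0.36] turn [0.0, 0.0, 0.0] mm 132.0 deg 0.0
```

Emit:
{"fn": "apply_moves", "kwargs": {"rows": [[[-0.99,-0.5,-0.34],[0,0,0.134]],[[-0.99,-0.5,-0.34],[0,0,0.134]],[[-0.99,-0.5,-0.34],[0,0,0.134]],[[-0.99,-0.5,-0.34],[0,0,0.134]],[[-0.99,-0.5,-0.34],[0,0,0.134]],[[-0.99,-0.5,-0.34],[0,0,0.134]]], "jaw": 1}}

```text
clock: 0.95
tcp_pos: [0.3926, 0.4581, 0.3427]
orientation: [1.085, 2.946, 0.003]
contact_force: [0.7, 0.3, 0.7]
grip_width: 0.0851
gripper_force: 0.0
```

Emit:
{"fn": "apply_moves", "kwargs": {"rows": [[[-0.9,-0.45,0],[0,0,0.139]],[[-0.9,-0.45,0],[0,0,0.139]],[[-0.9,-0.45,0],[0,0,0.139]],[[-0.9,-0.45,0],[0,0,0.139]],[[-0.9,-0.45,0],[0,0,0.139]]]}}

```text
clock: 1.58
tcp_pos: [0.4902, 0.2255, 0.3413]
orientation: [1.699, 2.641, -0.001]
contact_force: [0.0, 0.6, -0.1]
grip_width: 0.0855
gripper_force: 0.0
```

Emit:
{"fn": "apply_moves", "kwargs": {"rows": [[[-0.82,-0.425,0],[0,0,0.139]],[[-0.82,-0.425,0],[0,0,0.139]],[[-0.82,-0.425,0],[0,0,0.139]],[[-0.82,-0.425,0],[0,0,0.139]],[[-0.82,-0.425,0],[0,0,0.139]]]}}

```text
clock: 2.2
tcp_pos: [0.4784, -0.0024, 0.3413]
orientation: [-2.227, -2.215, -0.0]
contact_force: [-0.3, 0.8, -0.2]
grip_width: 0.0855
gripper_force: 0.0
```

Emit:
{"fn": "apply_moves", "kwargs": {"rows": [[[-0.88,-0.15,0.36],[0,0,0.197]],[[-0.88,-0.15,0.36],[0,0,0.197]],[[-0.88,-0.15,0.36],[0,0,0.197]],[[-0.88,-0.15,0.36],[0,0,0.197]],[[-0.88,-0.15,0.36],[0,0,0.197]]]}}

```text
clock: 2.82
tcp_pos: [0.44, -0.2217, 0.2497]
orientation: [-2.796, -1.432, 0.005]
contact_force: [0.1, 1.0, -1.0]
grip_width: 0.0854
gripper_force: 0.0
```

Run:
```python
from h import *
st()
rel([(.4425,-.316,.14)],[-35.5])
```

```text
2.83 tcp [ 0.44   -0.2217  0.2497] yaw -35.8 tilt 0.2 F [ 0.07  0.99 -0.96] w 0.0854 0.0 q [-0.36  0.23  0.82  2.03 -0.2   0.97 -0.06]
shift [-0.2992, 0.2295, 0.4393] turn [-0.0007, 0.0009, -0.0015] mm 145.0 deg 0.3
```

Emit:
{"fn": "apply_moves", "kwargs": {"rows": [[[-0.3,0.23,0.44],[0,0,0]],[[-0.3,0.23,0.44],[0,0,0]],[[-0.3,0.23,0.44],[0,0,0]],[[-0.3,0.23,0.44],[0,0,0]],[[-0.3,0.23,0.44],[0,0,0]]]}}

```text
clock: 3.45
tcp_pos: [0.4458, -0.313, 0.1418]
orientation: [-2.791, -1.442, -0.002]
contact_force: [0.2, -0.1, 0.3]
grip_width: 0.0852
gripper_force: 0.0
```

Run:
```python
from h import *
st()
t=cam('top','t1.png');s=cam('side','s1.png')
c=lambda im,x,y:cv2.resize(im[y:y+90,x:x+120],(400,300),interpolation=cv2.INTER_CUBIC)
cv2.imwrite('pics/m2.png',np.hstack([c(cv2.imread('pics/top0.png'),391,231),c(cv2.imread('pics/t1.png'),391,231)]) if 0 else np.hstack([c(cv2.imread('pics/t1.png'),391,231),c(cv2.imread('pics/s1.png'),300,330)]))
rel([(.4425,-.316,.064)],[-35.5])
```

```text
3.45 tcp [ 0.4458 -0.313   0.1418] yaw -35.4 tilt 0.08 F [ 0.2  -0.09  0.29] w 0.0852 0.0 q [-0.05  0.5   0.71  2.01 -0.45  0.8   0.31]
shift [-0.0163, -0.0048, 0.3128] turn [0.0004, -0.0005, 0.0007] mm 78.0 deg 0.2
```

View pics/m2.png

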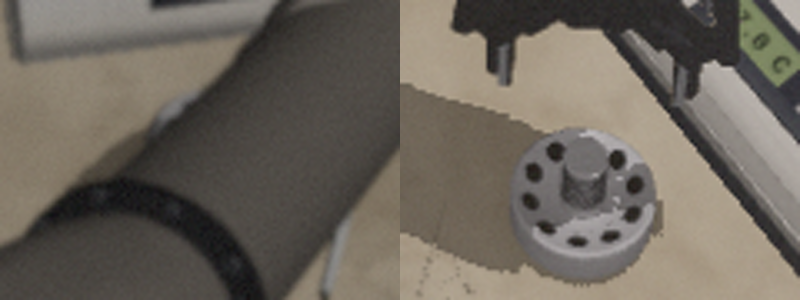

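The side crop shows open fingers straddling the grey knob at crop (585,165). The big instrument's edge is close on the right, so I'll check clearance.

Run:
```python
from h import *
t=cam('top');s=cam('side')
for z in(0,.05,.08): print(z,atz(t,397,246,z),atz(t,555,228,z),atz(s,352,315,z),atz(s,485,472,z))
```

```text
0 [ 5.26823909e-01 -1.89684750e-01  2.22044605e-16] [ 0.5493117  -0.60505547  0.        ] [ 0.54101597 -0.13761462  0.        ] [ 0.575368   -0.54519573  0.        ]
0.05 [ 0.51788554 -0.18214687  0.05      ] [ 0.53958461 -0.58294918  0.05      ] [ 0.51883175 -0.17239536  0.05      ] [ 0.5512484  -0.55701369  0.05      ]
0.08 [ 0.51252252 -0.17762414  0.08      ] [ 0.53374835 -0.56968541  0.08      ] [ 0.50552121 -0.19326381  0.08      ] [ 0.53677665 -0.56410447  0.08      ]
```

Gap to the instrument is about 77 mm, so any yaw is clear.

Emit:
{"fn": "apply_moves", "kwargs": {"rows": [[[-0.015,-0.005,0.2],[0,0,0]],[[-0.016,-0.005,0.31],[0,0,0]],[[-0.016,-0.005,0.31],[0,0,0]],[[-0.016,-0.005,0.31],[0,0,0]]]}}

```text
clock: 4.15
tcp_pos: [0.4417, -0.3178, 0.0651]
orientation: [2.792, 1.437, 0.002]
contact_force: [-0.0, -0.0, 0.4]
grip_width: 0.0857
gripper_force: 0.0
```

Emit:
{"fn": "apply_moves", "kwargs": {"rows": [[[0,0,0],[0,0,0]],[[0,0,0],[0,0,0]],[[0,0,0],[0,0,0]],[[0,0,0],[0,0,0]],[[0,0,0],[0,0,0]],[[0,0,0],[0,0,0]]], "jaw": -1, "newtons": 20}}

```text
clock: 4.9
tcp_pos: [0.4416, -0.3178, 0.0644]
orientation: [2.792, 1.437, 0.002]
contact_force: [-0.2, 0.7, 5.9]
grip_width: 0.0242
gripper_force: 21.2
```

Emit:
{"fn": "apply_moves", "kwargs": {"rows": [[[0,0,0],[0,0,0]],[[0,0,0],[0,0,0]],[[0,0,0],[0,0,0]]], "jaw": 0.2}}

```text
clock: 5.28
tcp_pos: [0.4406, -0.3173, 0.0636]
orientation: [-2.793, -1.437, 0.001]
contact_force: [-0.1, -0.2, 1.0]
grip_width: 0.0513
gripper_force: 0.0
```

```bash
python3 -c "
from h import *
st()"
```

```text
5.28 tcp [ 0.4406 -0.3173  0.0636] yaw -35.5 tilt 0.03 F [-0.11 -0.24  1.03] w 0.0513 0.0 q [ 0.05  0.61  0.6   2.04 -0.56  0.65  0.41]
```

Emit:
{"fn": "apply_moves", "kwargs": {"rows": [[[0,0,-0.008],[0,0,-0.5]],[[0,0,-0.008],[0,0,-0.5]],[[0,0,-0.008],[0,0,-0.5]],[[0,0,-0.008],[0,0,-0.5]],[[0,0,-0.008],[0,0,-0.5]],[[0,0,-0.008],[0,0,-0.5]],[[0,0,-0.008],[0,0,-0.5]],[[0,0,-0.008],[0,0,-0.5]],[[0,0,-0.008],[0,0,-0.5]],[[0,0,-0.008],[0,0,-0.5]]]}}

```text
clock: 6.52
tcp_pos: [0.4406, -0.3176, 0.0657]
orientation: [-0.96, -2.991, -0.0]
contact_force: [0.3, 0.7, -0.8]
grip_width: 0.0512
gripper_force: 0.0
```

Emit:
{"fn": "apply_moves", "kwargs": {"rows": [[[0,0,0],[0,0,0]],[[0,0,0],[0,0,0]],[[0,0,0],[0,0,0]],[[0,0,0],[0,0,0]],[[0,0,0],[0,0,0]]], "jaw": -1, "newtons": 40}}

```text
clock: 7.15
tcp_pos: [0.4412, -0.3171, 0.066]
orientation: [0.958, 2.992, 0.001]
contact_force: [0.2, 2.7, 6.0]
grip_width: 0.0239
gripper_force: 39.5
```

```bash
python3 -c "
from h import *
st()"
```

```text
7.15 tcp [ 0.4412 -0.3171  0.066 ] yaw 54.5 tilt 0.02 F [0.25 2.73 5.96] w 0.0239 39.53327338265808 q [ 0.36  0.53  0.19  2.02 -0.17  0.6   1.61]
```

Emit:
{"fn": "apply_moves", "kwargs": {"rows": [[[0,0,-0.1],[0,0,0]],[[0,0,-0.3],[0,0,0]],[[0,0,-0.5],[0,0,0]],[[0,0,-0.64],[0,0,0]],[[0,0,-0.64],[0,0,0]]]}}

```text
clock: 7.78
tcp_pos: [0.4418, -0.3186, 0.2279]
orientation: [0.958, 2.987, -0.002]
contact_force: [0.7, -0.3, -3.0]
grip_width: 0.0239
gripper_force: 40.0
```

Run:
```python
from h import *
st()
rel([(.48,-.18,.225),(.531,-.038,.225)],[56,60])
```

```text
7.78 tcp [ 0.4418 -0.3186  0.2279] yaw 54.4 tilt 0.28 F [ 0.65 -0.29 -3.  ] w 0.0239 39.96418472043388 q [ 0.3   0.29  0.25  1.92 -0.09  0.94  1.55]
shift [0.1982, 0.5399, 0.0109] turn [0.0001, 0.0016, -0.0087] mm 144.0 deg 1.6
shift [0.1485, 0.585, 0.0] turn [0.0, 0.0, -0.0222] mm 151.0 deg 4.0
```

Emit:
{"fn": "apply_moves", "kwargs": {"rows": [[[0.1,0.3,0.01],[0,0,0]],[[0.2,0.54,0.01],[0,0,0]],[[0.27,0.8,0.01],[0,0,-0.01]],[[0.32,1.0,0.01],[0,0,-0.02]],[[0.32,1.0,0.01],[0,0,-0.03]],[[0.32,1.0,0.01],[0,0,-0.03]],[[0.32,1.0,0.01],[0,0,-0.03]]]}}

```text
clock: 8.65
tcp_pos: [0.52, -0.0697, 0.2224]
orientation: [-0.822, -3.031, 0.002]
contact_force: [-0.1, 0.4, -2.9]
grip_width: 0.0239
gripper_force: 40.1
```

Run:
```python
from h import *
st()
rel([(.531,-.038,.225),(.531,-.038,.16)],[60,60])
```

```text
8.65 tcp [ 0.52   -0.0697  0.2224] yaw 59.7 tilt 0.13 F [-0.12  0.37 -2.91] w 0.0239 40.13339205273951 q [-0.08  0.27  0.11  1.95 -0.03  0.92  1.09]
shift [0.0261, 0.1317, -0.0107] turn [-0.0006, -0.0004, -0.0019] mm 34.0 deg 0.4
shift [0.0, 0.0, 0.26] turn [0.0, 0.0, 0.0] mm 65.0 deg 0.0
```

Emit:
{"fn": "apply_moves", "kwargs": {"rows": [[[0.026,0.132,-0.01],[0,0,0]],[[0.026,0.132,-0.01],[0,0,0]],[[0.026,0.132,0.06],[0,0,0]],[[0.026,0.132,0.06],[0,0,0]],[[0.026,0.132,0.06],[0,0,0]]]}}

```text
clock: 9.28
tcp_pos: [0.5319, -0.037, 0.2086]
orientation: [0.82, 3.033, -0.001]
contact_force: [-0.3, 0.3, -2.1]
grip_width: 0.0237
gripper_force: 40.2
```

Run:
```python
from h import *
st()
s=cam('side','s2.png');t=cam('top','t2.png')
c=lambda im,x,y:cv2.resize(im[y:y+120,x:x+160],(800,600),interpolation=cv2.INTER_CUBIC)
cv2.imwrite('pics/m3.png',c(cv2.imread('pics/s2.png'),260,170))
p=telemetry.get_obs()['tcp_pos']
for dz in(.01,-.023,-.066): print(dz,(proj(s,p+[0,0,dz])-[260,170])*5)
for q in((.531,-.038,.081),(.531,-.038,.109)): print((proj(s,q)-[260,170])*5)
```

```text
9.28 tcp [ 0.5319 -0.037   0.2086] yaw 59.7 tilt 0.02 F [-0.29  0.28 -2.14] w 0.0237 40.16545085445159 q [-0.12  0.3   0.09  1.95 -0.03  0.9   1.03]
0.01 [345.49272958 229.20775399]
-0.023 [344.49976121 288.83517444]
-0.066 [343.26704278 362.93597985]
[340.7473179  466.13904907]
[341.47087993 421.75627574]
```

View pics/m3.png

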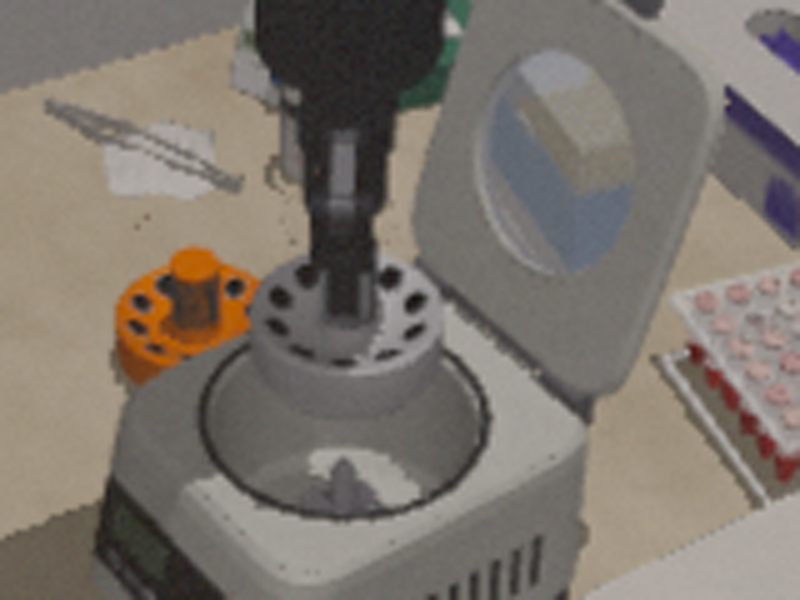

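The tip is at crop (344,460) with the rotor axis right above it, so alignment is within about 1 mm. Lowering now.

Run:
```python
from h import *
st(); rel([(.5315,-.0378,.145),(.5315,-.0378,.118)],[59.7,59.7])
```

```text
9.38 tcp [ 0.5323 -0.0364  0.2089] yaw 59.8 tilt 0.05 F [-0.11  0.06 -2.39] w 0.0239 40.16522928605809 q [-0.12  0.3   0.09  1.95 -0.03  0.9   1.03]
shift [0.0001, -0.0066, 0.2555] turn [0.0001, 0.0003, 0.0005] mm 64.0 deg 0.1
shift [0.0, 0.0, 0.108] turn [0.0, 0.0, 0.0] mm 27.0 deg 0.0
```

Emit:
{"fn": "apply_moves", "kwargs": {"rows": [[[0,-0.006,0.1],[0,0,0]],[[0,-0.006,0.2],[0,0,0]],[[0,-0.006,0.255],[0,0,0]],[[0,-0.006,0.27],[0,0,0]],[[0,-0.006,0.29],[0,0,0]],[[0,-0.006,0.31],[0,0,0]],[[0,-0.006,0.31],[0,0,0]]]}}

```text
clock: 10.25
tcp_pos: [0.5313, -0.037, 0.1307]
orientation: [-0.817, -3.033, -0.0]
contact_force: [-0.0, -0.1, -2.6]
grip_width: 0.0239
gripper_force: 40.3
```

Emit:
{"fn": "apply_moves", "kwargs": {"rows": [[[0,0,0.015],[0,0,0]],[[0,0,0.03],[0,0,0]],[[0,0,0.04],[0,0,0]],[[0,0,0.05],[0,0,0]],[[0,0,0.05],[0,0,0]]]}}

```text
clock: 10.88
tcp_pos: [0.5314, -0.0368, 0.1181]
orientation: [0.816, 3.034, 0.0]
contact_force: [0.6, 1.8, -3.8]
grip_width: 0.0234
gripper_force: 40.2
```

Run:
```python
from h import *
st()
```

```text
10.88 tcp [ 0.5314 -0.0368  0.1181] yaw 59.9 tilt 0.01 F [ 0.6   1.79 -3.75] w 0.0234 40.16912700854846 q [-0.11  0.43  0.08  2.02 -0.05  0.7   1.04]
```

Emit:
{"fn": "apply_moves", "kwargs": {"rows": [[[0.0014,0.0024,0.004],[0,0,0]],[[0.0014,0.0024,0.008],[0,0,0]],[[0.0014,0.0024,0.008],[0,0,0]]]}}

```text
clock: 11.25
tcp_pos: [0.5312, -0.0364, 0.1162]
orientation: [-0.817, -3.033, 0.0]
contact_force: [1.0, 0.5, -3.1]
grip_width: 0.0235
gripper_force: 40.2
```

Emit:
{"fn": "apply_moves", "kwargs": {"rows": [[[0,0,0.004],[0,0,0]],[[0,0,0.008],[0,0,0]],[[0,0,0.008],[0,0,0]]]}}

```text
clock: 11.62
tcp_pos: [0.5312, -0.0364, 0.1142]
orientation: [-0.817, -3.033, 0.0]
contact_force: [0.0, -0.4, -2.9]
grip_width: 0.0238
gripper_force: 40.2
```

Emit:
{"fn": "apply_moves", "kwargs": {"rows": [[[0,0,0.002],[0,0,0]],[[0,0,0.004],[0,0,0]],[[0,0,0.004],[0,0,0]]]}}

```text
clock: 12.0
tcp_pos: [0.5313, -0.0363, 0.1136]
orientation: [0.817, 3.033, 0.0]
contact_force: [-1.5, 0.1, 3.2]
grip_width: 0.0236
gripper_force: 40.8
```

Emit:
{"fn": "apply_moves", "kwargs": {"rows": [[[0,0,-0.0005],[0,0,0.01]],[[0,0,-0.0005],[0,0,0.02]],[[0,0,-0.0005],[0,0,0.03]],[[0,0,-0.0005],[0,0,0.04]],[[0,0,-0.0005],[0,0,0.05]],[[0,0,-0.0005],[0,0,0.06]],[[0,0,-0.0005],[0,0,0.06]]]}}

```text
clock: 12.88
tcp_pos: [0.532, -0.0362, 0.1138]
orientation: [1.1, 2.941, 0.001]
contact_force: [-0.3, -0.1, 5.3]
grip_width: 0.024
gripper_force: 41.1
```

Run:
```python
from h import *
st(); print(telemetry.get_obs()['moment'])
```

```text
12.88 tcp [ 0.532  -0.0362  0.1138] yaw 49.0 tilt 0.08 F [-0.28 -0.06  5.29] w 0.024 41.059720305074734 q [-0.15  0.43  0.12  2.02 -0.08  0.69  0.88]
[ 0.13057911  0.06563849 -0.00370128]
```

Emit:
{"fn": "apply_moves", "kwargs": {"rows": [[[0,0,-0.0012],[0,0,0.01]],[[0,0,-0.0012],[0,0,0.02]],[[0,0,-0.0012],[0,0,0.03]],[[0,0,-0.0012],[0,0,0.04]],[[0,0,-0.0012],[0,0,0.05]],[[0,0,-0.0012],[0,0,0.06]],[[0,0,-0.0012],[0,0,0.07]],[[0,0,-0.0012],[0,0,0.08]],[[0,0,-0.0012],[0,0,0.09]],[[0,0,-0.0012],[0,0,0.1]]]}}

```text
clock: 14.12
tcp_pos: [0.5314, -0.0361, 0.1139]
orientation: [1.548, 2.734, 0.001]
contact_force: [0.4, 0.2, 4.4]
grip_width: 0.0237
gripper_force: 41.1
```

Emit:
{"fn": "apply_moves", "kwargs": {"rows": [[[0,0,-0.0008],[0,0,0.01]],[[0,0,-0.0008],[0,0,0.02]],[[0,0,-0.0008],[0,0,0.03]],[[0,0,-0.0008],[0,0,0.04]],[[0,0,-0.0008],[0,0,0.05]],[[0,0,-0.0008],[0,0,0.06]],[[0,0,-0.0008],[0,0,0.07]],[[0,0,-0.0008],[0,0,0.08]],[[0,0,-0.0008],[0,0,0.09]],[[0,0,-0.0008],[0,0,0.1]]]}}

```text
clock: 15.38
tcp_pos: [0.5315, -0.0362, 0.1139]
orientation: [1.957, 2.457, 0.001]
contact_force: [3.8, 4.3, 1.1]
grip_width: 0.0239
gripper_force: 40.6
```

Run:
```python
from h import *
st(); print(telemetry.get_obs()['moment'])
```

```text
15.38 tcp [ 0.5315 -0.0362  0.1139] yaw 12.9 tilt 0.03 F [3.83 4.3  1.12] w 0.0239 40.62449377280814 q [-0.27  0.44  0.28  2.03 -0.19  0.69  0.35]
[ 0.91885141 -0.79565152  0.03082358]
```

Emit:
{"fn": "apply_moves", "kwargs": {"rows": [[[0,0,0.001],[0,0,-0.006]],[[0,0,0.002],[0,0,-0.012]],[[0,0,0.002],[0,0,-0.018]],[[0,0,0.002],[0,0,-0.024]],[[0,0,0.002],[0,0,-0.03]]]}}

```text
clock: 16.0
tcp_pos: [0.5318, -0.0366, 0.1139]
orientation: [1.834, 2.549, 0.001]
contact_force: [1.9, 3.3, 4.7]
grip_width: 0.024
gripper_force: 41.2
```

Run:
```python
from h import *
st(); print(telemetry.get_obs()['moment'])
```

```text
16.0 tcp [ 0.5318 -0.0366  0.1139] yaw 18.5 tilt 0.07 F [1.88 3.34 4.7 ] w 0.024 41.18306465925343 q [-0.25  0.44  0.26  2.03 -0.17  0.69  0.44]
[ 0.66864268 -0.73979456 -0.11763349]
```

Emit:
{"fn": "apply_moves", "kwargs": {"rows": [[[0.001,0.0016,-0.0006],[0,0,0.01]],[[0.001,0.0016,-0.0008],[0,0,0.02]],[[0.001,0.0016,-0.0008],[0,0,0.03]],[[0.001,0.0016,-0.0008],[0,0,0.04]],[[0.001,0.0016,-0.0008],[0,0,0.05]],[[0.001,0.0016,-0.0008],[0,0,0.06]],[[0.001,0.0016,-0.0008],[0,0,0.07]],[[0.001,0.0016,-0.0008],[0,0,0.08]],[[0.001,0.0016,-0.0008],[0,0,0.09]],[[0.001,0.0016,-0.0008],[0,0,0.1]]]}}

```text
clock: 17.25
tcp_pos: [0.5317, -0.036, 0.1139]
orientation: [2.214, 2.228, 0.0]
contact_force: [2.1, 3.4, 5.9]
grip_width: 0.0237
gripper_force: 41.1
```

Run:
```python
from h import *
st(); print(telemetry.get_obs()['moment'])
```

```text
17.25 tcp [ 0.5317 -0.036   0.1139] yaw 0.4 tilt 0.01 F [2.14 3.39 5.91] w 0.0237 41.076309865798066 q [-0.32  0.45  0.34  2.03 -0.23  0.69  0.17]
[ 0.82647496 -0.53180904  0.08974948]
```

Emit:
{"fn": "apply_moves", "kwargs": {"rows": [[[0.0016,0.001,-0.0014],[0,0,0.0]],[[0.0016,0.001,-0.0014],[0,0,0.01]],[[0.0016,0.001,-0.0014],[0,0,0.02]],[[0.0016,0.001,-0.0014],[0,0,0.03]],[[0.0016,0.001,-0.0014],[0,0,0.04]],[[0.0016,0.001,-0.0014],[0,0,0.05]],[[0.0016,0.001,-0.0014],[0,0,0.06]],[[0.0016,0.001,-0.0014],[0,0,0.07]],[[0.0016,0.001,-0.0014],[0,0,0.08]],[[0.0016,0.001,-0.0014],[0,0,0.09]]]}}

```text
clock: 18.5
tcp_pos: [0.5318, -0.0356, 0.1139]
orientation: [2.507, 1.894, -0.0]
contact_force: [2.8, 0.8, -0.2]
grip_width: 0.0241
gripper_force: 40.7
```

Run:
```python
from h import *
st(); print(telemetry.get_obs()['moment'])
```

```text
18.5 tcp [ 0.5318 -0.0356  0.1139] yaw -15.9 tilt 0.01 F [ 2.77  0.77 -0.24] w 0.0241 40.68290870706278 q [-0.38  0.46  0.41  2.04 -0.28  0.7  -0.06]
[ 0.34651399 -0.6732937   0.10538398]
```

Emit:
{"fn": "apply_moves", "kwargs": {"rows": [[[0,0.001,0.0005],[0,0,0.01]],[[0,0.001,0.0005],[0,0,0.02]],[[0,0.001,0.0005],[0,0,0.03]],[[0,0.001,0.0005],[0,0,0.04]]]}}

```text
clock: 19.0
tcp_pos: [0.532, -0.0356, 0.1137]
orientation: [-2.62, -1.733, 0.0]
contact_force: [2.1, 0.8, 1.0]
grip_width: 0.0237
gripper_force: 40.6
```

Emit:
{"fn": "apply_moves", "kwargs": {"rows": [[[0,0,0],[0,0,0.01]],[[0,0,0],[0,0,0.02]],[[0,0,0],[0,0,0.03]],[[0,0,0],[0,0,0.04]]]}}

```text
clock: 19.5
tcp_pos: [0.532, -0.0356, 0.1137]
orientation: [-2.724, -1.565, 0.0]
contact_force: [3.0, 1.6, -3.0]
grip_width: 0.0237
gripper_force: 40.3
```

Emit:
{"fn": "apply_moves", "kwargs": {"rows": [[[0,0,0],[0,0,0.01]],[[0,0,0],[0,0,0.02]],[[0,0,0],[0,0,0.03]],[[0,0,0],[0,0,0.04]]]}}

```text
clock: 20.0
tcp_pos: [0.532, -0.0357, 0.1138]
orientation: [2.817, 1.39, -0.0]
contact_force: [2.7, 0.9, -2.0]
grip_width: 0.0239
gripper_force: 40.3
```

Run:
```python
from h import *
st(); print(telemetry.get_obs()['moment'])
```

```text
20.0 tcp [ 0.532  -0.0357  0.1138] yaw -37.5 tilt 0.0 F [ 2.69  0.9  -1.96] w 0.0239 40.31566401810778 q [-0.45  0.48  0.51  2.04 -0.36  0.71 -0.37]
[ 0.25162648 -0.74199389 -0.01574781]
```

Emit:
{"fn": "apply_moves", "kwargs": {"rows": [[[0,0.001,0],[0,0,-0.015]],[[0,0.001,0],[0,0,-0.03]],[[0,0.001,0.001],[0,0,-0.035]],[[0,0.001,0.002],[0,0,-0.04]],[[0,0.001,0.002],[0,0,-0.04]]]}}

```text
clock: 20.62
tcp_pos: [0.5322, -0.0359, 0.1134]
orientation: [-2.723, -1.567, 0.0]
contact_force: [1.9, -0.5, -1.2]
grip_width: 0.0236
gripper_force: 40.3
```

Run:
```python
from h import *
st(); print(telemetry.get_obs()['moment'])
```

```text
20.62 tcp [ 0.5322 -0.0359  0.1134] yaw -30.2 tilt 0.01 F [ 1.86 -0.5  -1.22] w 0.0236 40.27969184750873 q [-0.43  0.47  0.48  2.04 -0.33  0.7  -0.26]
[ 0.04682421 -0.54293125 -0.01564805]
```

Emit:
{"fn": "apply_moves", "kwargs": {"rows": [[[0,0.001,0.001],[0,0,0]],[[0,0.001,0.002],[0,0,0]],[[0,0.001,0.002],[0,0,0]]]}}

```text
clock: 21.0
tcp_pos: [0.5322, -0.0359, 0.1127]
orientation: [-2.722, -1.567, 0.001]
contact_force: [1.3, 0.2, -1.6]
grip_width: 0.0238
gripper_force: 40.3
```

Run:
```python
from h import *
st(); print(telemetry.get_obs()['moment'])
```

```text
21.0 tcp [ 0.5322 -0.0359  0.1127] yaw -30.1 tilt 0.04 F [ 1.3   0.18 -1.6 ] w 0.0238 40.29671754049559 q [-0.43  0.47  0.48  2.04 -0.33  0.7  -0.26]
[ 0.0549751  -0.29315047 -0.0024912 ]
```

It has gone down without resistance, so the keys are entering. Lowering further in small steps.

Emit:
{"fn": "apply_moves", "kwargs": {"rows": [[[0,0.001,0.002],[0,0,0]],[[0,0.001,0.004],[0,0,0]],[[0,0.001,0.006],[0,0,0]],[[0,0.001,0.008],[0,0,0]],[[0,0.001,0.008],[0,0,0]]]}}

```text
clock: 21.62
tcp_pos: [0.5327, -0.036, 0.1108]
orientation: [-2.723, -1.567, -0.0]
contact_force: [1.3, 0.4, -2.7]
grip_width: 0.0236
gripper_force: 40.4
```

Run:
```python
from h import *
st(); print(telemetry.get_obs()['moment'])
```

```text
21.62 tcp [ 0.5327 -0.036   0.1108] yaw -30.1 tilt 0.0 F [ 1.26  0.36 -2.72] w 0.0236 40.39802126495488 q [-0.42  0.48  0.48  2.04 -0.33  0.7  -0.26]
[ 0.07554766 -0.35267764  0.00716411]
```

Emit:
{"fn": "apply_moves", "kwargs": {"rows": [[[0,0,0.003],[0,0,0]],[[0,0,0.006],[0,0,0]],[[0,0,0.009],[0,0,0]],[[0,0,0.012],[0,0,0]],[[0,0,0.014],[0,0,0]],[[0,0,0.014],[0,0,0]]]}}

```text
clock: 22.38
tcp_pos: [0.5328, -0.036, 0.1073]
orientation: [2.723, 1.568, 0.0]
contact_force: [2.7, -0.1, -2.8]
grip_width: 0.0237
gripper_force: 40.4
```

Emit:
{"fn": "apply_moves", "kwargs": {"rows": [[[0,0,0.001],[0,0,0]],[[0,0,0.002],[0,0,0]],[[0,0,0.003],[0,0,0]],[[0,0,0.003],[0,0,0]]]}}

```text
clock: 22.88
tcp_pos: [0.5329, -0.0359, 0.1069]
orientation: [-2.722, -1.568, -0.001]
contact_force: [0.2, 1.6, 5.0]
grip_width: 0.0239
gripper_force: 40.9
```

Run:
```python
from h import *
st(); print(telemetry.get_obs()['moment'])
```

```text
22.88 tcp [ 0.5329 -0.0359  0.1069] yaw -30.1 tilt 0.03 F [0.16 1.61 4.99] w 0.0239 40.86196960599409 q [-0.42  0.48  0.47  2.04 -0.34  0.69 -0.26]
[ 0.32330867 -0.02525078 -0.02674694]
```

Seated about 7 mm lower, at solid contact. Release a little and lift out.

Emit:
{"fn": "apply_moves", "kwargs": {"rows": [[[0,0,0],[0,0,0]],[[0,0,0],[0,0,0]],[[0,0,0],[0,0,0]],[[0,0,0],[0,0,0]]], "jaw": 0}}

```text
clock: 23.38
tcp_pos: [0.5326, -0.0361, 0.1065]
orientation: [-2.723, -1.567, 0.0]
contact_force: [-0.2, -0.6, -0.2]
grip_width: 0.0427
gripper_force: 0.0
```

Emit:
{"fn": "apply_moves", "kwargs": {"rows": [[[0,0,-0.1],[0,0,0]],[[0,0,-0.3],[0,0,0]],[[0,0,-0.55],[0,0,0]],[[0,0,-0.8],[0,0,0]],[[0,0,-0.98],[0,0,0]],[[0,0,-0.98],[0,0,0]]]}}

```text
clock: 24.12
tcp_pos: [0.5345, -0.0364, 0.3553]
orientation: [2.721, 1.566, 0.011]
contact_force: [0.4, -0.1, -1.0]
grip_width: 0.0427
gripper_force: 0.0
```

Run:
```python
from h import *
st()
s=cam('side','s3.png')
cv2.imwrite('pics/m4.png',cv2.resize(cv2.imread('pics/s3.png')[100:340,230:550],(800,600),interpolation=cv2.INTER_CUBIC))
```

```text
24.12 tcp [ 0.5345 -0.0364  0.3553] yaw -30.1 tilt 0.42 F [ 0.41 -0.05 -1.05] w 0.0427 0.0 q [-0.58  0.17  0.62  1.8  -0.11  1.2  -0.46]
```

View pics/m4.png

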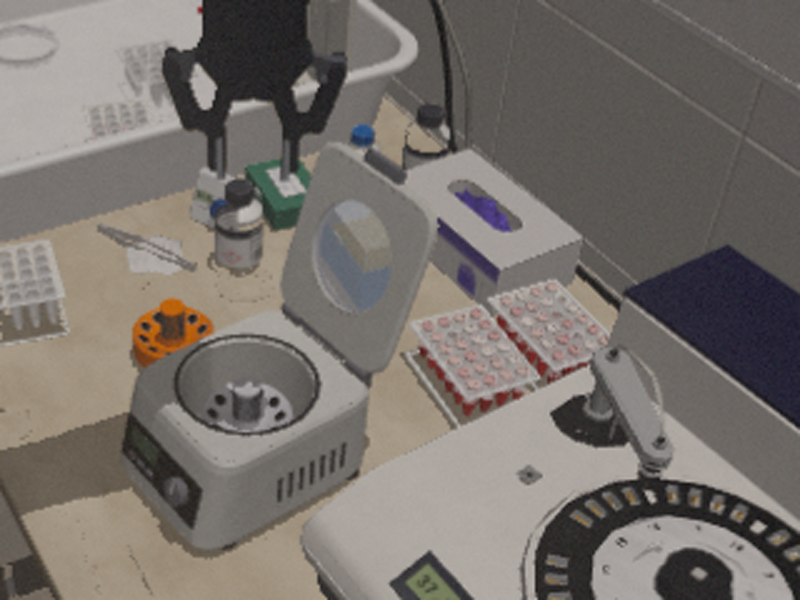

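The crop shows the rotor sitting low in the well, upright, at (248,405). The lid is open with its free edge near (388,175). Next I go behind the lid with closed fingers.

Run:
```python
from h import *
u=np.array([np.cos(np.radians(7)),np.sin(np.radians(7)),0]); S=np.array([.532,-.0365,0])
P=lambda s,z:S+u*s+[0,0,z]
rel([P(0.0,.375),P(.215,.375),P(.215,.262)],[-83]*3)
s=cam('side');t=cam('top')
v=np.array([-u[1],u[0],0])
# lid angle: compare projected free edge middle, outer & inner
for th in(1.75,1.85,1.95,2.05):
    e=P(.09-.174*np.cos(th),.115+.174*np.sin(th)); print(th,e.round(3),[proj(s,e+v*k).round(0).tolist() for k in(.07,0,-.07)],proj(t,e+v*.07).round(),proj(t,e-v*.07).round())
```

```text
shift [-0.0037, -0.0033, -0.0887] turn [0.0003, -0.001, 0.2937] mm 22.0 deg 52.9
shift [0.86, -0.0, 0.0] turn [0.0, 0.0, 0.0] mm 215.0 deg 0.0
shift [0.0, 0.0, 0.452] turn [0.0, 0.0, 0.0] mm 113.0 deg 0.0
1.75 [ 0.652 -0.022  0.286] [[357.0, 156.0], [377.0, 171.0], [398.0, 187.0]] [297. 172.] [363. 160.]
1.85 [ 0.669 -0.02   0.282] [[363.0, 155.0], [383.0, 170.0], [405.0, 186.0]] [295. 165.] [361. 153.]
1.95 [ 0.685 -0.018  0.277] [[369.0, 155.0], [389.0, 170.0], [410.0, 186.0]] [294. 158.] [359. 147.]
2.05 [ 0.701 -0.016  0.269] [[374.0, 156.0], [394.0, 170.0], [416.0, 186.0]] [293. 152.] [358. 141.]
```

Emit:
{"fn": "apply_moves", "kwargs": {"rows": [[[0,0,-0.09],[0,0,0.294]],[[0,0,-0.09],[0,0,0.294]],[[0,0,-0.09],[0,0,0.294]],[[0,0,-0.09],[0,0,0.294]],[[0,0,-0.09],[0,0,0.294]],[[0,0,-0.09],[0,0,0.294]]], "jaw": -1, "newtons": 20}}

```text
clock: 25.02
tcp_pos: [0.532, -0.0359, 0.3725]
orientation: [3.135, 0.193, -0.005]
contact_force: [0.3, 0.4, -0.1]
grip_width: -0.0001
gripper_force: 0.0
```

Emit:
{"fn": "apply_moves", "kwargs": {"rows": [[[0.2,0,0],[0,0,0]],[[0.4,0,0],[0,0,0]],[[0.6,0,0],[0,0,0]],[[0.75,0,0],[0,0,0]],[[0.86,0,0],[0,0,0]],[[0.86,0,0],[0,0,0]]]}}

```text
clock: 25.78
tcp_pos: [0.747, -0.0095, 0.3711]
orientation: [3.135, 0.197, -0.005]
contact_force: [-0.9, -0.2, -0.2]
grip_width: 0.0
gripper_force: 0.0
```

Run:
```python
from h import *
st()
u=np.array([np.cos(np.radians(7)),np.sin(np.radians(7)),0]); S=np.array([.532,-.0365,0])
rel([S+u*.215+[0,0,.262]],[-83])
```

```text
25.77 tcp [ 0.747  -0.0095  0.3711] yaw -82.8 tilt 0.2 F [-0.91 -0.23 -0.22] w 0.0 0.0 q [-0.45  0.61  0.69  1.23 -0.38  1.43 -1.25]
shift [-0.0054, 0.0021, 0.4363] turn [0.0001, 0.0011, 0.001] mm 109.0 deg 0.3
```

Emit:
{"fn": "apply_moves", "kwargs": {"rows": [[[0,0,0.12],[0,0,0]],[[0,0,0.24],[0,0,0]],[[0,0,0.36],[0,0,0]],[[0,0,0.436],[0,0,0]],[[0,0,0.436],[0,0,0]]]}}

```text
clock: 26.4
tcp_pos: [0.745, -0.0099, 0.2635]
orientation: [-3.135, -0.192, 0.005]
contact_force: [0.1, -0.8, 0.3]
grip_width: -0.0002
gripper_force: 0.0
```

Run:
```python
from h import *
st()
u=np.array([np.cos(np.radians(7)),np.sin(np.radians(7)),0]); S=np.array([.532,-.0365,0])
p=telemetry.get_obs()['tcp_pos']; s0=(p-S)@u; z0=p[2]-.025
r=.15
for th in np.arange(1.86,-.01,-.1):
    s=.09-r*np.cos(th)+.005*np.sin(th)+.011*np.sin(th); z=.115+r*np.sin(th)+.005*np.cos(th)
    print(round(th,2),'tip s,z',round(s,3),round(z,3),'share x,z',round((s-s0)/.25,3),round((z0-z)/.25,3))
```

```text
26.4 tcp [ 0.745  -0.0099  0.2635] yaw -83.0 tilt 0.18 F [ 0.14 -0.82  0.29] w -0.0002 0.0 q [-0.46  0.67  0.65  1.38 -0.41  1.23 -1.22]
1.86 tip s,z 0.148 0.257 share x,z -0.266 -0.075
1.76 tip s,z 0.134 0.261 share x,z -0.323 -0.091
1.66 tip s,z 0.119 0.264 share x,z -0.381 -0.102
1.56 tip s,z 0.104 0.265 share x,z -0.441 -0.106
1.46 tip s,z 0.089 0.265 share x,z -0.501 -0.104
1.36 tip s,z 0.074 0.263 share x,z -0.562 -0.097
1.26 tip s,z 0.059 0.259 share x,z -0.621 -0.083
1.16 tip s,z 0.045 0.255 share x,z -0.68 -0.064
1.06 tip s,z 0.031 0.248 share x,z -0.736 -0.039
0.96 tip s,z 0.017 0.241 share x,z -0.79 -0.009
0.86 tip s,z 0.004 0.232 share x,z -0.842 0.026
0.76 tip s,z -0.008 0.222 share x,z -0.889 0.066
0.66 tip s,z -0.019 0.211 share x,z -0.933 0.11
0.56 tip s,z -0.029 0.199 share x,z -0.973 0.158
0.46 tip s,z -0.037 0.186 share x,z -1.008 0.21
0.36 tip s,z -0.045 0.173 share x,z -1.038 0.264
0.26 tip s,z -0.051 0.158 share x,z -1.062 0.32
0.16 tip s,z -0.056 0.144 share x,z -1.081 0.379
0.06 tip s,z -0.059 0.129 share x,z -1.094 0.438
```

Emit:
{"fn": "apply_moves", "kwargs": {"rows": [[[-0.08,0,0],[0,0,0]],[[-0.16,0,0],[0,0,0]],[[-0.2,0,0],[0,0,0]],[[-0.24,0,0],[0,0,0]],[[-0.28,0,0],[0,0,0]],[[-0.32,0,0],[0,0,0]],[[-0.36,0,0],[0,0,0]],[[-0.4,0,0],[0,0,0]],[[-0.44,0,0],[0,0,0]],[[-0.48,0,0],[0,0,0]]]}}

```text
clock: 27.65
tcp_pos: [0.6262, -0.0247, 0.2649]
orientation: [3.136, 0.19, -0.0]
contact_force: [2.8, -0.2, -0.8]
grip_width: -0.0001
gripper_force: 1.0
```

Emit:
{"fn": "apply_moves", "kwargs": {"rows": [[[-0.04,0,0],[0,0,0]],[[-0.08,0,0],[0,0,0]],[[-0.12,0,0],[0,0,0]],[[-0.16,0,0],[0,0,0]],[[-0.2,0,0],[0,0,0]]]}}

```text
clock: 28.28
tcp_pos: [0.5767, -0.0306, 0.2652]
orientation: [-3.136, -0.19, -0.0]
contact_force: [1.5, -0.3, -0.3]
grip_width: 0.0001
gripper_force: 0.7
```

Run:
```python
from h import *
st()
s=cam('side','s4.png')
cv2.imwrite('pics/m5.png',cv2.resize(cv2.imread('pics/s4.png')[120:330,250:530],(800,600),interpolation=cv2.INTER_CUBIC))
```

```text
28.27 tcp [ 0.5767 -0.0306  0.2652] yaw -83.1 tilt 0.01 F [ 1.54 -0.3  -0.26] w 0.0001 0.6904299312452622 q [-0.61  0.37  0.72  1.82 -0.28  1.06 -1.24]
```

View pics/m5.png

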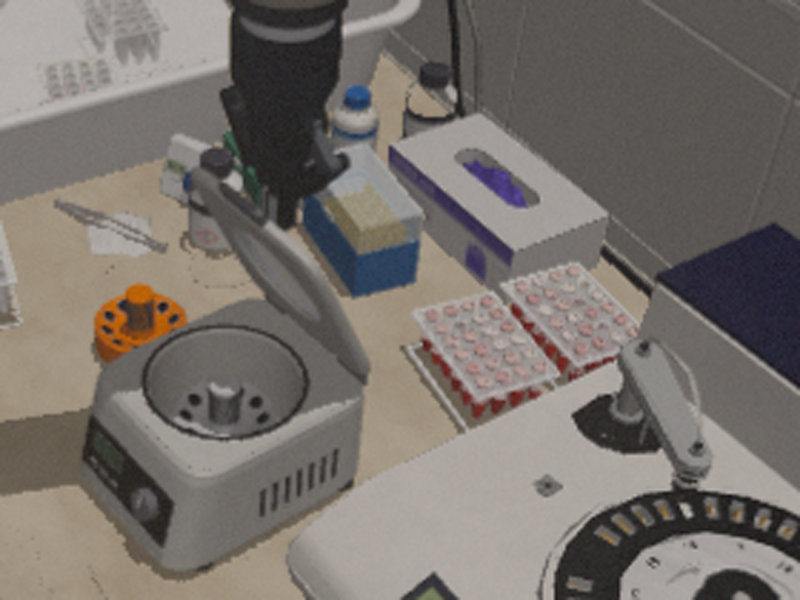

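The lid leans forward at about 1.1 rad with the fingertips behind it. Now pressing it over and down along the arc.

Emit:
{"fn": "apply_moves", "kwargs": {"rows": [[[-0.055,0,0],[0,0,0]],[[-0.11,0,0],[0,0,0]],[[-0.164,0,0.032],[0,0,0]],[[-0.212,0,0.072],[0,0,0]],[[-0.256,0,0.116],[0,0,0]],[[-0.296,0,0.164],[0,0,0]],[[-0.328,0,0.216],[0,0,0]],[[-0.36,0,0.268],[0,0,0]],[[-0.384,0,0.328],[0,0,0]],[[-0.4,0,0.37],[0,0,0]]]}}

```text
clock: 29.58
tcp_pos: [0.4774, -0.0427, 0.1714]
orientation: [3.136, 0.19, -0.002]
contact_force: [0.4, 0.5, 0.1]
grip_width: -0.0003
gripper_force: 0.3
```

Run:
```python
from h import *
st()
s=cam('side','s5.png')
cv2.imwrite('pics/m6.png',cv2.resize(cv2.imread('pics/s5.png')[150:330,230:470],(800,600),interpolation=cv2.INTER_CUBIC))
```

```text
29.57 tcp [ 0.4774 -0.0427  0.1714] yaw -83.1 tilt 0.06 F [0.4  0.51 0.13] w -0.0003 0.31705676985438913 q [-0.62  0.32  0.7   2.13 -0.29  0.79 -1.19]
```

View pics/m6.png

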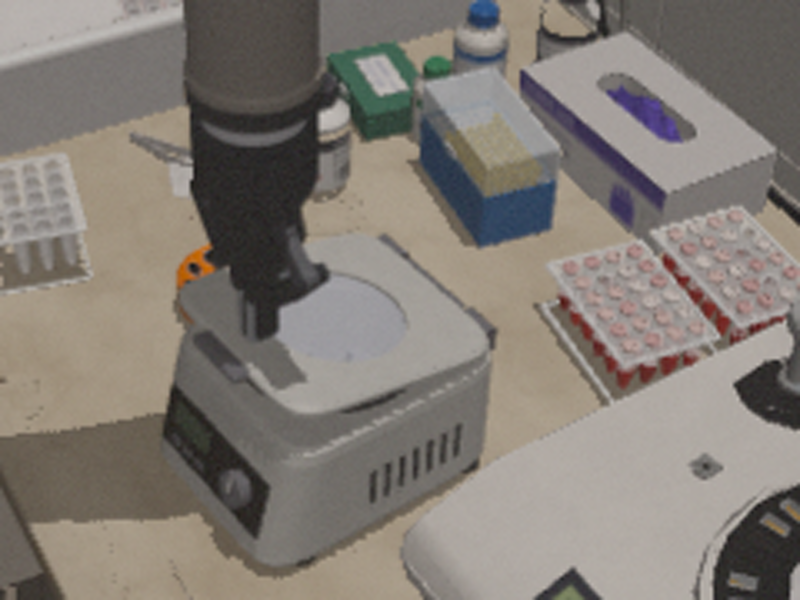

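The lid is nearly shut, with the fingers on its outer face near the free edge. Pressing down gently.

Emit:
{"fn": "apply_moves", "kwargs": {"rows": [[[-0.003,0,0.016],[0,0,0]],[[-0.006,0,0.032],[0,0,0]],[[-0.008,0,0.048],[0,0,0]],[[-0.01,0,0.06],[0,0,0]],[[-0.01,0,0.072],[0,0,0]],[[-0.01,0,0.084],[0,0,0]],[[-0.01,0,0.09],[0,0,0]],[[-0.01,0,0.09],[0,0,0]]]}}

```text
clock: 30.62
tcp_pos: [0.4756, -0.0429, 0.15]
orientation: [-3.136, -0.19, 0.0]
contact_force: [0.3, -0.7, 0.4]
grip_width: -0.0001
gripper_force: 0.0
```

Emit:
{"fn": "apply_moves", "kwargs": {"rows": [[[0,0,0.004],[0,0,0]],[[0,0,0.008],[0,0,0]],[[0,0,0.01],[0,0,0]],[[0,0,0.01],[0,0,0]]]}}

```text
clock: 31.12
tcp_pos: [0.4757, -0.0429, 0.1476]
orientation: [-3.136, -0.19, -0.0]
contact_force: [0.1, -0.9, -0.2]
grip_width: 0.0001
gripper_force: 0.0
```

Emit:
{"fn": "apply_moves", "kwargs": {"rows": [[[0,0,0.004],[0,0,0]],[[0,0,0.007],[0,0,0]],[[0,0,0.01],[0,0,0]],[[0,0,0.01],[0,0,0]]]}}

```text
clock: 31.62
tcp_pos: [0.4756, -0.043, 0.1451]
orientation: [-3.136, -0.19, 0.0]
contact_force: [-0.3, -0.4, 1.3]
grip_width: 0.0004
gripper_force: 0.8
```

Emit:
{"fn": "apply_moves", "kwargs": {"rows": [[[0,0,0.002],[0,0,0]],[[0,0,0.004],[0,0,0]],[[0,0,0.004],[0,0,0]]]}}

```text
clock: 32.0
tcp_pos: [0.4757, -0.043, 0.1449]
orientation: [-3.135, -0.19, 0.0]
contact_force: [-4.9, 0.4, 14.6]
grip_width: -0.0004
gripper_force: 7.3
```

There's a hard stop at tip z = 0.120, the shut-lid height. Retreating.

Emit:
{"fn": "apply_moves", "kwargs": {"rows": [[[0,0,-0.02],[0,0,0]],[[0,0,-0.15],[0,0,0]],[[0,0,-0.4],[0,0,0]],[[0,0,-0.6],[0,0,0]],[[0,0,-0.6],[0,0,0]],[[0,0,-0.6],[0,0,0]]]}}

```text
clock: 32.75
tcp_pos: [0.4752, -0.0427, 0.2936]
orientation: [-3.135, -0.191, 0.001]
contact_force: [-0.7, 0.2, -0.8]
grip_width: 0.0003
gripper_force: 0.0
```

Run:
```python
from h import *
st()
s=cam('side','s6.png')
cv2.imwrite('pics/m7.png',cv2.resize(cv2.imread('pics/s6.png')[150:330,230:470],(800,600),interpolation=cv2.INTER_CUBIC))
```

```text
32.75 tcp [ 0.4752 -0.0427  0.2936] yaw -83.0 tilt 0.04 F [-0.7   0.21 -0.79] w 0.0003 0.0 q [-0.76  0.12  0.8   2.01 -0.1   1.06 -1.37]
```

View pics/m7.png

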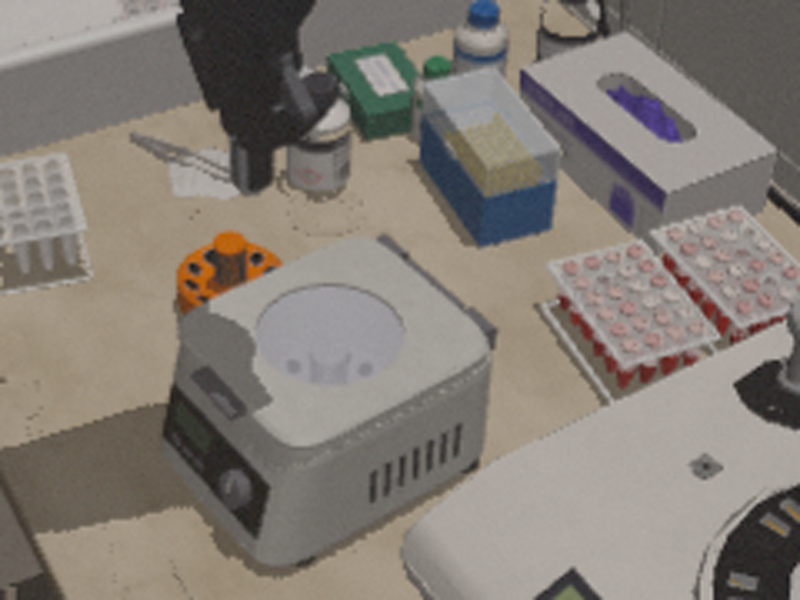

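The lid lies flat with no gap and the rotor is visible under the window at (330,365). The gripper is clear.

```bash
python3 -c "
from bench import job
print(job.hand_in())"
```

```text
the job is handed in; nothing more can be done
None
```

The rotor is fully home on the spindle with its keys in the keyways, the lid is shut, and the job was handed in at about 33 s; hand-in returned no verdict. Pressing while turning the rotor reached about 9 N once, just over the 8 N slip limit, before the keys dropped in.

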